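# Click the lid of a finds box shut all round

### The arm

A 6-joint arm with a two-finger parallel gripper is mounted at the origin on a cart in front of the work surface, level with it; the furniture and walls round the work are solid. World frame = base frame: x ahead of the robot, y to its left, z up, the work surface at z = 0. Lengths are in m, angles in degrees, forces in N, time in s.
With the tool pointing down it reaches from about 0.325 to 0.775 m from the base axis. Payload 5.5 kg.
Tool frame: the origin (TCP) lies at the centre of the arm's flange, where the gripper is bolted on; the fingertips stand 182 mm ahead of it and the grasp point (between the pads) lies 163 mm ahead of it; z points along the fingers, y is the direction in which the jaws open and shut (so a half turn about z gives the same grasp; the last joint's range is limited). The gripper opens to 88 mm and grips with 3 to 60 N. Pads are 20 mm wide; open, the fingers measure 115 mm over their backs; the gripper's body (75 mm by 178 mm) begins 61 mm behind the grasp point.
Start: joints at [66.939, 5.22, 70.514, -0, 104.267, -3.249], TCP at [0.203, 0.564, 0.405] pointing down, gripper open.
Joint ranges: [-164.24, 164.24], [-49.07, 125.15], [9.68, 141.18], [-86.29, 266.29], [3.28, 154.24], [-151.56, 151.56]. Speed limits (degrees/s): [147.25, 147.25, 172.46, 180, 180, 180].

### API

Orientations are given as [roll, pitch, yaw] about the fixed x, y, z axes, in that order (R = Rz(yaw) Ry(pitch) Rx(roll)).
In Python, from station import r gives the robot as it stands. The module is installed in compiled form; this text tells all that it offers. Calls block until the motion is done:
- r.reach(position, orientation): joint-space move of the TCP to a pose.
- r.servo_line(position, rotation=None, speed=0.15): straight line of the TCP; rotation=None keeps the orientation; speed is the mean speed in m/s.
- r.move_joints(angles): joint-space move.
- r.let_go() and r.grab(squeeze=None): open the fingers fully, or close them until they stop; squeeze is the grip in N (None keeps the last).
- r.wait(seconds).
- r.inverse_kinematics(position, orientation): joint angles nearest the present ones, or None.
- r.sense(): the state.
- r.snapshot(name): name is "scene" or "top"; returns a dict with "frame" (420x560x3 uint8, red, green, blue), "fx", "fy", "cx", "cy" (pixels), "R" (3x3) and "t" (3): a world point X has camera coordinates R X + t. Camera axes: x right, y down, z forward; pixel columns grow to the right and rows downward; lengths in m; the calibration is good to about 2 mm. A picture is of the moment at which its call begins. There is no depth.
A pose or a line that the arm cannot do raises r.IKError and nothing moves.
- r.hand_in(): hands the job in, once; it reports no verdict.
The state is a dict: "clock": time; "joints": joint angles; "joint_vel": joint speeds; "joint_torque": joint torques, N m; "tcp_pos": TCP position; "orientation": TCP orientation; "contact_force": force on the tool from outside, world axes, zero at the start; "torque": the same for the moment, N m; "opening": finger opening in m.
Only numpy, scipy, OpenCV 4.12 (cv2) and the standard library are available. Lean on these libraries where they do the work, as an engineer would, in place of code of your own. Each camera call takes 0.05 s, during which the arm holds its last target. There are 200 camera calls.

### The job

The lid of the clear storage box for finds is seated, but the four flaps of its white rim still stand up. Press each flap down with the fingertips until all four have clicked shut flush with the corners. Only press: the lid must not be lifted or knocked off the box; leave the things around it where they are.

Things in the scene. Friction and masses are not known exactly. Their poses are not given: they have to be found in the camera images.
- clip_box: Storage box for finds with clear walls, 75 mm high with its lid on; it stays where it stands on the table. Origin at the centre of its underside, z up, its y along its longer side.
- clip_lid: White clip-down lid with a clear window, 150 mm (x) by 200 mm (y), 0.25 kg, loose but seated on the box; axes as the box's, origin in its middle where it rests on the box, 71 mm above the box's underside, 4 mm below the rim's top. Its corners (32 x 32 mm) and window (86 x 136 mm, sunk 6 mm) are rigid; between the corners each side of the rim is a hinged flap.
- seat (a point): point on the box where the lid's origin lies when the lid is fully seated
- lid_middle (a point): middle of the lid at the height of the flush rim, 75 mm above the box's underside; axes as the box's
- flap_near (a joint): rim flap on the long side at the box's -x, white, 133 mm along the rim, 32 mm wide, 4 mm thick, hinged at its inner edge. rad: 0 = shut, flush with the corners; 0.36 = fully raised (outer edge 11 mm up). Pressed down, its hook meets a sprung catch at about 0.24, slips past it below about 0.12 and is held shut; short of that it stays partly up. Push needed 20 mm from the hinge: about 10 N.
- press_near (a point): point on the top face of the near flap, midway along it, 20 mm from its hinge and 12 mm from its outer edge; it moves with the flap. Shut, it lies 75 mm above the box's underside, 63 mm from the box's centre towards its -x.
- flap_far (a joint): rim flap on the long side at +x, white, 133 mm along the rim, 32 mm wide, 4 mm thick, hinged at its inner edge. rad: 0 = shut, flush with the corners; 0.36 = fully raised (outer edge 11 mm up). Pressed down, its hook meets a sprung catch at about 0.24, slips past it below about 0.12 and is held shut; short of that it stays partly up. Push needed 20 mm from the hinge: about 10 N.
- press_far (a point): point on the top face of the far flap, midway along it, 20 mm from its hinge and 12 mm from its outer edge; it moves with the flap. Shut, it lies 75 mm above the box's underside, 63 mm from the box's centre towards its +x.
- flap_left (a joint): rim flap on the short side at +y, white, 83 mm along the rim, 32 mm wide, 4 mm thick, hinged at its inner edge. rad: 0 = shut, flush with the corners; 0.36 = fully raised (outer edge 11 mm up). Pressed down, its hook meets a sprung catch at about 0.24, slips past it below about 0.12 and is held shut; short of that it stays partly up. Push needed 20 mm from the hinge: about 10 N.
- press_left (a point): point on the top face of the left flap, midway along it, 20 mm from its hinge and 12 mm from its outer edge; it moves with the flap. Shut, it lies 75 mm above the box's underside, 88 mm from the box's centre towards its +y.
- flap_right (a joint): rim flap on the short side at -y, white, 83 mm along the rim, 32 mm wide, 4 mm thick, hinged at its inner edge. rad: 0 = shut, flush with the corners; 0.36 = fully raised (outer edge 11 mm up). Pressed down, its hook meets a sprung catch at about 0.24, slips past it below about 0.12 and is held shut; short of that it stays partly up. Push needed 20 mm from the hinge: about 10 N.
- press_right (a point): point on the top face of the right flap, midway along it, 20 mm from its hinge and 12 mm from its outer edge; it moves with the flap. Shut, it lies 75 mm above the box's underside, 88 mm from the box's centre towards its -y.
- jar: bystander beside the box, loose: small clear jar with a screw lid, 45 mm across, 64 mm high; origin at the centre of its underside
- tape: bystander beside the box, loose: tape measure, 60 x 70 x 36 mm; origin at the centre of its underside
- neck: bystander beside the box, loose: pale pottery bottle neck, 48 mm across, 33 mm high; origin at the centre of its underside
- block: bystander beside the box, loose: pale block of fired clay, 63 x 57 x 24 mm; origin at the centre of its underside
- black_sherd: bystander beside the box, loose: black pottery sherd, 51 x 64 x 19 mm; origin at the centre of its underside
- glue: bystander beside the box, loose: white glue tube lying down, 30 x 93 x 23 mm; origin at the centre of its underside

How it is judged (in metres and radians):
At the end, for the whole second after the job is handed in: All four flaps are shut (each within 0.05 rad of flush), the lid lies at rest on the box, within 5 mm and 0.04 rad of fully seated, and each bystander is within 30 mm of where it began (value of joint each of flap_near, flap_far, flap_left, flap_right below 0.05 rad and distance between clip_lid and seat below 0.005 m and angle between the z axis of clip_lid and the z axis of clip_box, either way round below 0.04 rad and linear speed of clip_lid below 0.02 m/s and distance of each of jar, tape, neck, block, black_sherd, glue from where it was at the start of the episode below 0.03 m); the robot touches nothing.
It fails at once if the lid is lifted or pushed off its seat by 15 mm or tipped by 0.15 rad (distance between clip_lid and seat above 0.015 m or angle between clip_lid's own z axis and vertical above 0.15 rad).
It fails at once if a bystander is lifted or moved by 30 mm (distance of any of jar, tape, neck, block, black_sherd, glue from where it was at the start of the episode above 0.03 m).
It also fails if it takes over 42 s, if anything falls off the work surface, if the arm or the gripper's body presses on something with over 40 N, if the wrist force passes 120 N, or if a joint passes its speed limit or range.

## Working session

There is one attempt and no reset: what is moved stays moved. The work goes in short steps, each a Python script; the robot and the scene stay as the last script left them, time stands still between calls to the robot, and variables do not carry over. Pictures are saved under pics/ and viewed, about 8 in all and at most 12, crops included, and the job is handed in when it is done.

```bash
mkdir -p pics; python3 - <<'E'
from station import r
import cv2,numpy as np
for n in("top","scene"):
    s=r.snapshot(n); cv2.imwrite(f"pics/{n}0.png",cv2.resize(s["frame"][:,:,::-1],(800,600),interpolation=cv2.INTER_CUBIC))
    print(n,s["fx"],s["fy"],s["cx"],s["cy"],np.round(s["R"],4).tolist(),np.round(s["t"],4))
s=r.sense();print(s["clock"],s["orientation"],s["contact_force"],s["opening"])
E
```

```text
top 471.4658218010732 471.4658218010732 272.4842756155779 211.69800619927616 [[0.0004, -0.9999, 0.0148], [-0.9963, -0.0017, -0.0861], [0.0861, -0.0147, -0.9962]] [0.0252 0.5841 0.9777]
scene 537.4571596829267 537.4571596829267 278.32586261041223 208.50241315731085 [[0.8983, -0.4393, 0.0025], [-0.3066, -0.6309, -0.7127], [0.3147, 0.6395, -0.7014]] [-0.5158  0.2603  0.8246]
0.1 [-1.79899438e+02 -5.47891606e-03  1.60188758e+02] [ 0.08115997  0.56985873 -0.28720788] 0.08784127201254162
```

View pics/top0.png

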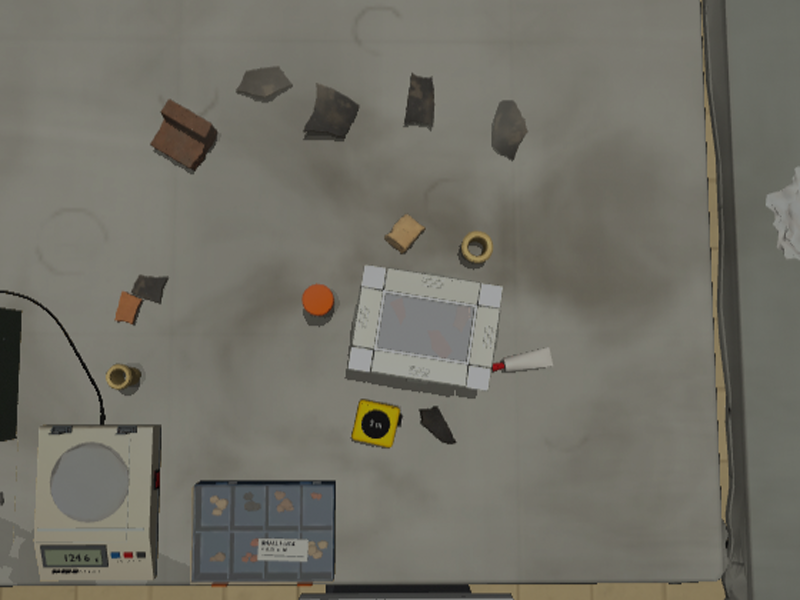

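View pics/scene0.png

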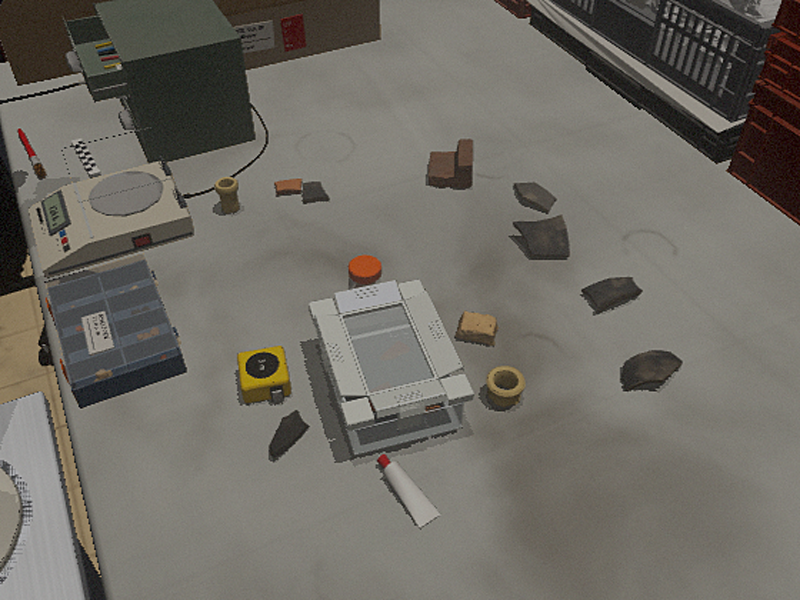

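The top view shows the lid at about (425,327), with its long axis left-right and its corner squares at (373,277), (490,295), (479,377) and (360,358). The jar is to its left, the glue to its right, the tape and sherd below it, and the block and neck above it. Next I'll enlarge the lid to read the corners.

```bash
python3 - <<'E'
from station import r
import cv2
s=r.snapshot("top")["frame"][:,:,::-1]
cv2.imwrite("pics/crop1.png",cv2.resize(s[175:285,235:365],None,fx=5.5,fy=5.5-0.1,interpolation=cv2.INTER_CUBIC) if 0 else cv2.resize(s[175:285,235:365],None,fx=5,fy=5,interpolation=cv2.INTER_CUBIC))
E
```

```text
(no output)
```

View pics/crop1.png

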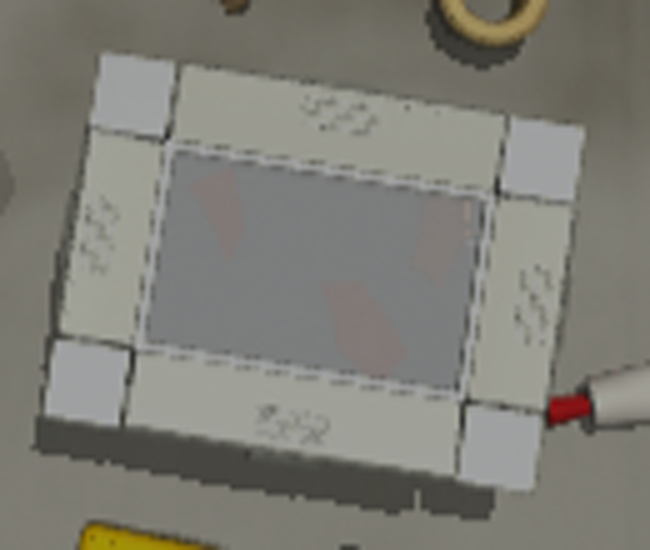

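```bash
cat > h.py <<'E'
from station import r
import cv2,numpy as np
from scipy.optimize import least_squares
s=r.snapshot("top"); K=np.array([[s["fx"],0,s["cx"]],[0,s["fy"],s["cy"]],[0,0,1]]); R=np.array(s["R"]);t=np.array(s["t"])
px=np.array([[103,52],[585,127],[535,491],[43,415]])/5+[235-.4,175-.4]
loc=np.array([[.075,.1,.075],[.075,-.1,.075],[-.075,-.1,.075],[-.075,.1,.075]])
def world(p,q):
    c,s_=np.cos(p[2]),np.sin(p[2]); q=np.atleast_2d(q)
    return np.c_[p[0]+c*q[:,0]-s_*q[:,1],p[1]+s_*q[:,0]+c*q[:,1],q[:,2]]
def proj(X): return cv2.projectPoints(X,cv2.Rodrigues(R)[0],t,K,None)[0][:,0]
f=least_squares(lambda p:(proj(world(p,loc))-px).ravel(),[.5,0,0])
P=f.x
press={"near":(-.063,0),"far":(.063,0),"left":(0,.088),"right":(0,-.088)}
def pose(n,h):
    "TCP for closed fingertips h above press point n (shut), jaws along the flap"
    a=np.degrees(P[2])+(90 if n in("left","right") else 0)
    cand=[]
    for k in(a,a+180):
        pos=world(P,[*press[n],.075+h+.182])[0]
        j=r.inverse_kinematics(pos.tolist(),[180,0,(k+180)%360-180])
        if j is not None: cand.append((abs(j[5]),pos.tolist(),[180,0,(k+180)%360-180],np.round(j,0)))
    return min(cand,key=lambda c:c[0])[1:]
E
python3 - <<'E'
from h import *
print(P[:2],np.degrees(P[2]),f.fun.round(2))
for n in press: print(n,pose(n,.03))
print(r.sense()["clock"])
E
```

```text
[ 0.54564577 -0.02479336] -8.785411076117947 [-0.46 -0.48  0.5  -0.32  0.14  0.46 -0.18  0.31]
near ([0.48338492509168024, -0.01517110405500383, 0.287], [180, 0, np.float64(171.21458892388205)], array([ -6., -12.,  99.,   0.,  93., -87.]))
far ([0.607906605319084, -0.03441561374852959, 0.287], [180, 0, np.float64(171.21458892388205)], array([ -6.,   7.,  80.,   0.,  92., -88.]))
left ([0.5590863751500668, 0.06217416379673749, 0.287], [180, 0, np.float64(81.21458892388205)], array([ 3., -0., 88., -0., 92., 12.]))
right ([0.5322051552606974, -0.11176088160027092, 0.287], [180, 0, np.float64(81.21458892388205)], array([-15.,  -3.,  91.,   0.,  92.,  -7.]))
0.2
```

```bash
cat >> h.py <<'E'
def push(n):
    r.reach(*pose(n,.05)); F0=np.array(r.sense()["contact_force"])
    p,o,_=pose(n,.012); r.servo_line(p,speed=.08)
    for h in(.008,.005,.003,.0015,0,-.001,-.002,-.003):
        p[2]=.075+h+.182; r.servo_line(p,speed=.02); s=r.sense()
        F=np.array(s["contact_force"])-F0; print(n,h,round(s["tcp_pos"][2]-.257,4),F.round(1))
        if F[2]>30: break
    p[2]=.257+.05; r.servo_line(p,speed=.12); print(r.sense()["clock"])
E
python3 - <<'E'
from h import *
r.grab(10); push("left")
p,o,_=pose("left",.15); r.reach(p,o)
s=r.snapshot("scene")["frame"][:,:,::-1]
cv2.imwrite("pics/s1.png",cv2.resize(s[160:340,180:380],None,fx=3.3,fy=3.3,interpolation=cv2.INTER_CUBIC))
E
```

```text
Traceback (most recent call last):
  File "h.py", line 24, in push
    r.reach(*pose(n,.05)); F0=np.array(r.sense()["contact_force"])
    ~~~~~~~^^^^^^^^^^^^^^
TypeError: make.<locals>.<lambda>() takes 2 positional arguments but 3 were given
```

```bash
sed -i 's/pose(n,.05));/pose(n,.05)[:2]);/' h.py
python3 - <<'E'
from h import *
print(r.sense()["opening"]); push("left")
p,o,_=pose("left",.15); r.reach(p,o)
s=r.snapshot("scene")["frame"][:,:,::-1]
cv2.imwrite("pics/s1.png",cv2.resize(s[160:340,180:380],None,fx=3.3,fy=3.3,interpolation=cv2.INTER_CUBIC))
E
```

```text
0.00040543426981711747
left 0.008 0.0082 [ 0.3 -0.1 -0.5]
left 0.005 0.006 [-0.8  1.3  4.5]
left 0.003 0.004 [-0.6  2.8  5.4]
left 0.0015 0.002 [0.1 2.2 2.4]
left 0 0.0003 [1.6 2.7 3.6]
left -0.001 0.0001 [-0.3  3.9  8. ]
left -0.002 -0.0 [-2.6  2.2 11.2]
left -0.003 -0.0002 [-3.2  2.3 14.1]
7.2333
```

View pics/s1.png

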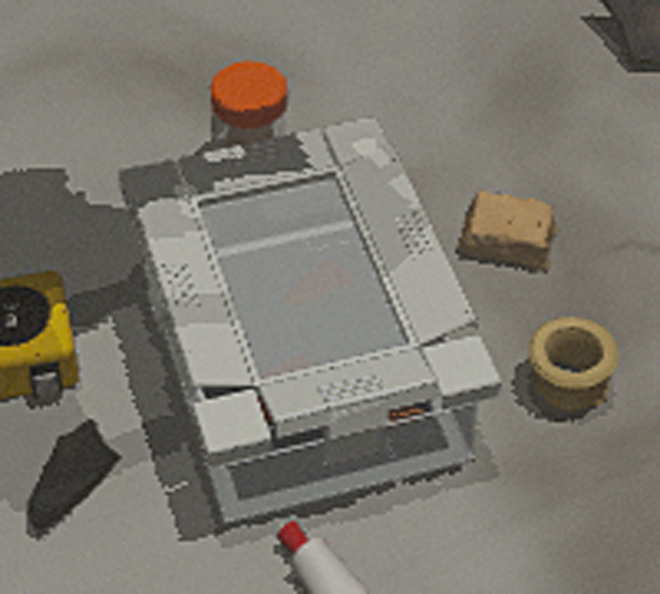

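The left flap at (250,165) now lies level with its corners. The other three still stand up, with gaps visible at (270,410) and (460,330). The force trace shows the catch and then a hard stop at flush height. Next I'll press the rest.

```bash
python3 - <<'E'
from h import *
for n in("far","right","near"): push(n)
p,o,_=pose("near",.15); p[0]=.40;p[1]=.25
r.reach(p,o)
s=r.snapshot("scene")["frame"][:,:,::-1]
a=cv2.resize(s[160:340,180:380],None,fx=3.3,fy=3.3,interpolation=cv2.INTER_CUBIC)
cv2.imwrite("pics/s2.png",a)
s=r.snapshot("top")["frame"][:,:,::-1]
cv2.imwrite("pics/t2.png",cv2.resize(s[140:320,200:400],None,fx=3.3,fy=3.3,interpolation=cv2.INTER_CUBIC))
print(r.sense()["clock"])
E
```

```text
far 0.008 0.0082 [ 0.7 -0.3  0.6]
far 0.005 0.006 [ 0.6 -0.2  4.9]
far 0.003 0.0044 [ 1.9 -0.8  6.8]
far 0.0015 0.0028 [4.5 0.4 5.7]
far 0 0.0005 [ 4.  -0.2  6.2]
far -0.001 0.0002 [ 3.3 -0.8  8.7]
far -0.002 0.0 [ 2.5  0.2 11.5]
far -0.003 -0.0001 [ 0.   0.7 14.8]
12.7167
right 0.008 0.0082 [ 0.3  1.1 -0.4]
right 0.005 0.0061 [-1.   0.2  5.1]
right 0.003 0.0043 [-1.6 -0.6  5.8]
right 0.0015 0.0025 [-0.8 -1.4  5. ]
right 0 0.0006 [ 0.2 -2.9  4.3]
right -0.001 0.0002 [-1.1 -3.5  7.2]
right -0.002 0.0 [-3.6 -2.8 10.3]
right -0.003 -0.0001 [-5.  -1.9 14.2]
17.3583
near 0.008 0.0082 [-1.4  1.  -0.4]
near 0.005 0.0059 [-4.2  0.6  5.6]
near 0.003 0.0042 [-6.   0.8  8. ]
near 0.0015 0.002 [-3.6  1.9  3.8]
near 0 0.0003 [-3.1  1.5  4.7]
near -0.001 0.0001 [-5.5  0.4  9.4]
near -0.002 -0.0001 [-7.   0.7 13.1]
near -0.003 -0.0003 [-10.2   2.2  16.6]
21.9917
23.225
```

View pics/s2.png

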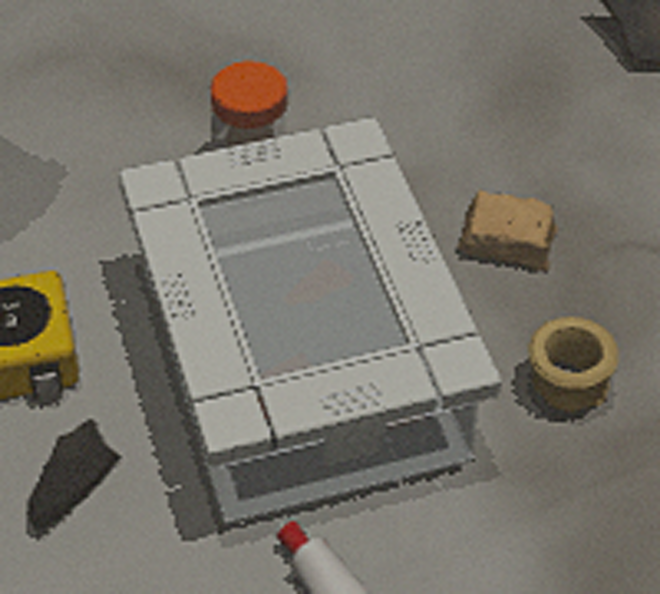

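View pics/t2.png

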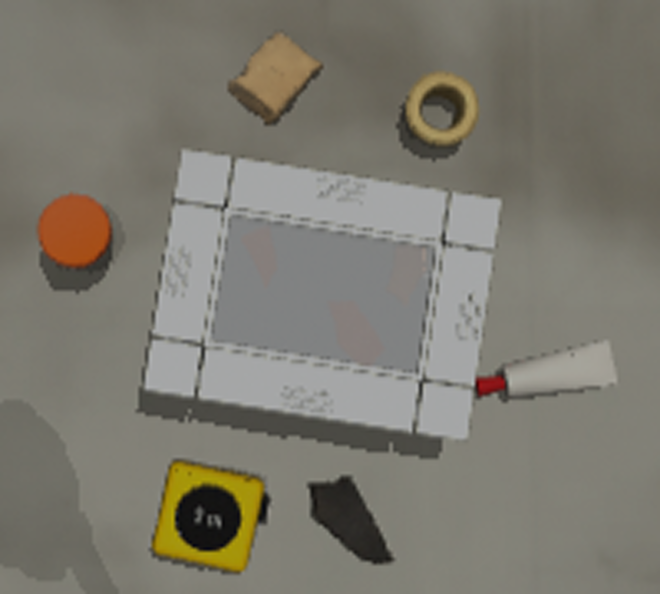

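In both views the four flaps, at (255,155), (180,295), (350,400) and (415,240) in the scene crop, lie flush and are shaded like the corners. The lid and the things around it haven't moved, and the arm is clear, so I'm handing in.

```bash
python3 - <<'E'
from station import r
print(r.hand_in(), r.sense()["clock"])
E
```

```text
the job is handed in; nothing more can be done
the job is handed in; nothing more can be done
```

All four flaps are pressed shut and the job is handed in; the hand-in gave no verdict. I located the lid from one top view (corner fit within 0.5 px), then pressed each flap with the closed fingertips in the order left, far, right, near.

- **Presses:** each one showed the catch's resistance, then a hard stop at flush height. The upward force on the tool was 14–17 N at the end, with a sideways part of up to about 10 N on the near flap.
- **Last pictures:** both views show all four flaps level with the corners. The lid is still seated, and nothing around the box has visibly moved.
- **Time and position:** the clock read 23.2 s just before hand-in, against the 42 s limit. The arm was clear of everything.
- **Checks:** none of the checks failed or disagreed. I judged flap angles and bystander positions by eye and from the press heights, not by a separate measurement. An early script stopped with a call error before the arm moved, and had only closed the gripper.

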